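# Hold the moisture meter on the damp spot of a cupboard shelf

### The arm

A 6-joint arm with a two-finger parallel gripper is mounted at the origin on the work surface. World frame = base frame: x ahead of the robot, y to its left, z up, the work surface at z = 0. Lengths are in m, angles in rad, forces in N, time in s.
With the tool pointing down it reaches from about 0.35 to 0.975 m from the base axis. Payload 4.9 kg.
Tool frame: the origin (TCP) lies between the finger pads, 19 mm behind the fingertips; this is the grasp point; z points along the fingers, y is the line along which they close (so a half turn about z gives the same grasp; the last joint's range is limited). The gripper opens to 85 mm and grips with 20 to 120 N. Pads are 22 mm wide; open, the fingers measure 114 mm over their backs; the gripper's body (76 mm by 85 mm) begins 54 mm behind the grasp point. The pads swing forward as they close: fully open they stand 13 mm farther back than shut.
Start: joints at [1.064, 0.053, 1.613, -0, 1.476, -0.119], TCP at [0.236, 0.579, 0.25] pointing down, gripper open.
Joint ranges: [-3.01, 3.01], [-1.01, 2.22], [0.06, 2.58], [-1.02, 4.17], [0.09, 2.62], [-3.14, 3.14]. Speed limits (rad/s): [2.57, 2.57, 3.14, 3.14, 3.14, 3.14].

### API

Orientations are given as a rotation vector (axis times angle).
In Python, from station import get_obs, optics, ctrl gives the robot as it stands.
- The arm moves only by the shell command python3 -m pendant 'ROWS' [FORCE]. ROWS is JSON, a list of rows, each a list of 3 entries, a list of its own where there are three numbers: the shift along the tool's x, y, z in mm, then the turn, a rotation vector about the tool's x, y, z in rad, then the opening, from 0 (shut) to 1 (fully open). A call has 1 to 12 rows; each row shifts and turns the commanded pose from where the row before left it, along the tool's axes as they then stand; what a row does not reach is not made up. A row lasts 1/12 s, in which the tool goes at most 41.7 mm and 7.16 degrees, less where a joint would pass 70% of its speed; a pose out of reach is approached as far as the arm can. A call is refused whole if a number of a shift passes 41.7 or a number of a turn 0.125, either way. A call with a gripper value outside its range is refused whole. The fingers move at their own pace and stop on an object; FORCE is the grip in N (left out, the last holds). Time passes only in rows, so rows that do not move let the fingers close. It gives the time, the measured TCP pose, the force, the opening and the grip force at its end, in the units of the state.
- get_obs(): the state, without advancing time (a new reading comes with each control period).
- optics.get_image(name): name is "scene" or "top" or "wrist"; returns the picture (420x560x3 uint8, red, green, blue); there is no depth.
- optics.camera_model(name): a dict with "fx", "fy", "cx", "cy" (pixels), "cam_to_world" (4x4, takes a point from camera to world coordinates). Camera axes: x right, y up, looking along -z (the intrinsics and any distortion apply to the point x, -y, -z); pixel columns grow to the right and rows downward; lengths in m; the calibration is good to about 2 mm. A picture is of the moment at which its call begins: read the wrist's pose just before it. camera_model takes no time and is no camera call; for the wrist camera it gives the pose at the moment of the call.
- ctrl.finish_job(): hands the job in; it is judged then, once.
The state is a dict: "t": time; "q": joint angles; "dq": joint speeds; "effort": joint torques, N m; "tool_pos": TCP position; "tool_rot": TCP orientation; "contact_force": force on the tool from outside, world axes, zero at the start; "wrist_torque": the same for the moment, N m; "opening": finger opening in m; "grip_force": force on a finger pad.
Only numpy, scipy, OpenCV 4.12 (cv2) and the standard library are available. Lean on these libraries where they do the work, as an engineer would, in place of code of your own. Each camera call takes 0.05 s, during which the arm holds its last target. There are 200 camera calls.

### The job

A shelf from the utility cupboard has been wet: pick the orange moisture meter out of the basket, leaving the other things in the basket and the bottles and tissue box alone, and set its sensor face flat on the sloping shelf board, centred on the red ring (not the blue one), with the meter's length running along the grain, that is along the board's long side. Press it square to the board with a light steady push of about 8 N, never hard, and finish while still holding it pressed there, so that the reading can be taken: do not put the meter down or let go.

Things in the scene. Friction and masses are not known exactly. Their poses are not given: they have to be found in the camera images.
- meter: orange box-shaped meter, housing 150 x 52 x 34 mm, display and red button on top, lying sensor face down. A sprung sensor foot (100 x 42 mm) stands out 10 mm below its middle. Origin: centre of the foot's lower face when fully out; x along the length, y along the 52 mm width (grip across it), z up out of the display. Housing: z = 10 to 44 mm. 0.22 to 0.30 kg, balanced about its middle
- foot (a joint): how far the sensor foot is pressed into the housing: 0 fully out, up to 0.006 m at its stop. The spring pushes with 3 N at 0 and 1.5 N more for each mm (8 N at 3.3 mm, 12 N at 6 mm), so the foot stays out under the meter's own weight
- sensor_face (a point): centre of the sensor foot's lower face, the face that touches the board; it moves with the foot; axes as meter
- basket: beige woven basket, open on top, 240 (x) x 350 (y) x 75 mm high outside, walls and floor 4 mm, fixed. Origin: centre of its underside, on the worktop. Side by side along y, 100 mm apart, in any order, it holds meter, torch and tape measure, each within about 0.12 rad of lengthwise along the basket's x; the hinge lies beyond the tape measure in x
- torch: dark metal torch lying in the basket, 150 mm long, 36 mm across; origin under its middle, x along it towards its lamp
- tape_measure: blue tape measure standing in the basket, 66 x 34 x 60 mm high; origin under its centre
- hinge: loose steel concealed cupboard hinge in the basket, 83 x 35 x 14 mm, its length (its y) roughly along the basket's x; origin on its underside
- board: shelf board, bare wood up, 240 (x) x 320 (y) x 18 mm, fixed; its far long side (+x) is propped on a batten, so the upper face slopes up at 12 degrees (0.21 rad) towards +x. Origin: centre of the upper face, 43 mm above the worktop; x up the slope, y along the long side and the grain (level), z square out of the upper face
- red_ring: red ring with a dot in its centre drawn on the board's upper face, 40 mm across, halfway up the slope, left or right of the board's middle: the spot to measure. Origin: its centre, on the upper face; axes as the board's (z square out of the face)
- blue_ring: blue ring, the same size, on the other half of the board: not to be measured. Origin: its centre, on the upper face
- bottle_violet: white, violet and yellow bottle of cleaner with a red cap, 72 mm across, 250 mm high, standing on the worktop beside the work; origin under its middle. To be left alone
- bottle_teal: teal bottle of cleaner with a red cap, 68 mm across, 250 mm high, standing on the worktop on the other side; origin under its middle. To be left alone
- tissue_box: white tissue box, 115 x 115 x 100 mm high, on the worktop beyond the work; origin under its middle. To be left alone
Not all that is in view belongs to the job. Several things look just like the torch: the one meant starts farthest to the robot's right.

How it is judged:
On the way:
1. the meter is lifted clear of the basket in the fingers (height (world z) of meter above 0.08 m and contact force between the fingers and meter above 2 N and contact force between meter and board below 0.1 N), for 0.2 s.
At the end, for the whole second after the job is handed in: The meter, gripped (over 5 N, TCP under 55 mm above its sensor face), at rest, presses on the board with 5 to 14 N, its sensor centre within 8 mm of the red ring's, its length within 8 degrees of the board's long side, square to the board within 4 degrees, display up; the rest still in the basket (contact force between meter and board between 5 and 14 N and distance between sensor_face and red_ring below 0.008 m and angle between the x axis of meter and the y axis of board, either way round below 0.14 rad and angle between the z axis of meter and the z axis of board, either way round below 0.07 rad and angle between meter's own z axis and vertical below 0.5 rad and contact force between the fingers and meter above 5 N and z of the grasp point in the frame of meter below 0.055 m and linear speed of meter below 0.01 m/s and x of torch in the frame of basket between -0.12 and 0.12 m and y of torch in the frame of basket between -0.175 and 0.175 m and height (world z) of each of torch, tape_measure, hinge below 0.06 m and x of tape_measure in the frame of basket between -0.12 and 0.12 m and y of tape_measure in the frame of basket between -0.175 and 0.175 m and x of hinge in the frame of basket between -0.12 and 0.12 m and y of hinge in the frame of basket between -0.175 and 0.175 m); the arm keeps its last pose, push and grip.
It fails at once if the meter is pressed on the board with more than 30 N (contact force between meter and board above 30 N).
It fails at once if a bottle or the tissue box is moved more than 30 mm (distance of any of bottle_violet, bottle_teal, tissue_box from where it was at the start of the episode above 0.03 m).
It fails at once if the torch, tape measure or hinge is taken out of the basket (height (world z) of any of torch, tape_measure, hinge above 0.09 m).
It also fails if it takes over 48 s, if anything falls off the work surface, if the arm or the gripper's body presses on something with over 40 N, if the wrist force passes 120 N, or if a joint passes its speed limit or range.

## Working session

There is one attempt and no reset: what is moved stays moved. The work goes in short steps, Python scripts to look and compute and a shell command to move; the robot and the scene stay as the last step left them, time stands still between calls to the robot, and variables do not carry over. Pictures are saved under pics/ and viewed, at most 10 in all, crops included, and the job is handed in when it is done.

```bash
mkdir -p pics; ls; python3 - <<'E'
from station import get_obs, optics
import cv2, json, numpy as np
np.set_printoptions(precision=4,suppress=True)
for n in ("top","scene"):
    im=optics.get_image(n); cv2.imwrite(f"pics/{n}0.png",im[:,:,::-1]); print(n,optics.camera_model(n))
print(get_obs())
E
```

```text
pics
top {'fx': 421.25062850990236, 'fy': 421.25062850990236, 'cx': 278.44665754557883, 'cy': 211.4746715085875, 'cam_to_world': array([[ 0.0551,  0.9764, -0.2089,  0.3196],
       [-0.9985,  0.0543, -0.0095,  0.0087],
       [ 0.0021,  0.2091,  0.9779,  1.164 ],
       [ 0.    ,  0.    ,  0.    ,  1.    ]])}
scene {'fx': 408.18314740947363, 'fy': 408.18314740947363, 'cx': 276.9349171578674, 'cy': 210.1998909976546, 'cam_to_world': array([[ 0.3889, -0.5355,  0.7496,  1.4636],
       [ 0.9213,  0.2283, -0.3149, -0.363 ],
       [-0.0025,  0.8131,  0.5821,  0.7751],
       [ 0.    ,  0.    ,  0.    ,  1.    ]])}
{'t': 0.1, 'q': array([ 1.064 ,  0.0533,  1.6142,  0.    ,  1.476 , -0.119 ]), 'dq': array([ 0.0011, -0.0023, -0.0017,  0.0018, -0.0001, -0.0004]), 'effort': array([  0.0007, -39.4902, -37.1365,  -0.0001,   0.0038,  -0.    ]), 'tool_pos': array([0.2361, 0.5781, 0.2489]), 'tool_rot': array([-0.6052, -3.0822,  0.0028]), 'contact_force': array([ 0.3399,  0.0381, -0.4202]), 'wrist_torque': array([ 0.0204, -0.0492, -0.0403]), 'grip_force': 0.0, 'opening': 0.08530650687181884}
```

View pics/top0.png

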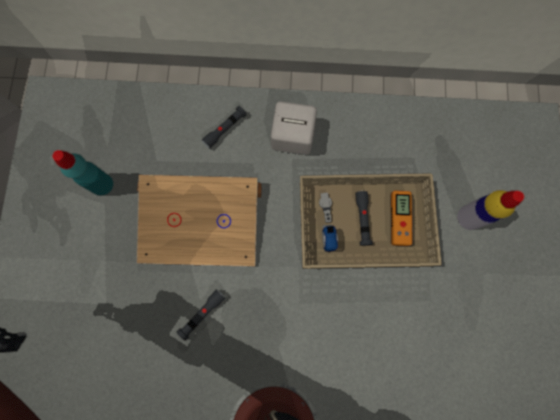

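View pics/scene0.png

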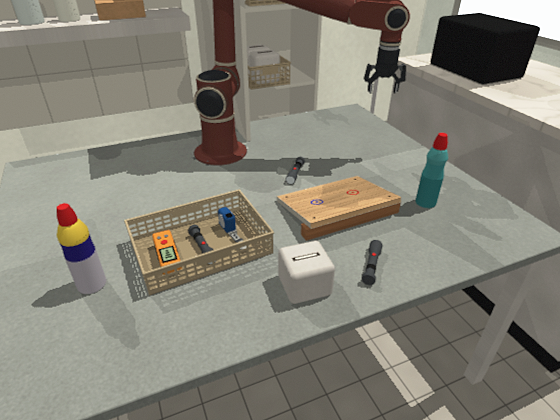

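Top view: the meter is at about (402,218), the torch at (365,218), the tape at (330,238), the hinge at (327,207), the red ring at (174,220) and the blue ring at (224,221). The scene view agrees.

```bash
cat > h.py <<'E'
from station import get_obs, optics
import cv2, numpy as np
from scipy.spatial.transform import Rotation as R
np.set_printoptions(precision=4,suppress=True)
def cast(m,px,p0,n=(0,0,1)):
    """pixels -> world points on the plane through p0 with normal n"""
    px=np.atleast_2d(px).astype(float); T=m["cam_to_world"]
    d=np.c_[(px[:,0]-m["cx"])/m["fx"],-(px[:,1]-m["cy"])/m["fy"],-np.ones(len(px))]@T[:3,:3].T
    n=np.array(n,float); s=((np.array(p0)-T[:3,3])@n)/(d@n)
    return T[:3,3]+s[:,None]*d
def mask(im,lo,hi,roi=None):
    k=cv2.inRange(cv2.cvtColor(im,cv2.COLOR_RGB2HSV),lo,hi)
    if roi: z=np.zeros_like(k); a,b,c,d=roi; z[b:d,a:c]=k[b:d,a:c]; k=z
    return k
def rect(k):
    c=max(cv2.findContours(k,cv2.RETR_EXTERNAL,cv2.CHAIN_APPROX_NONE)[0],key=cv2.contourArea)
    return c,cv2.minAreaRect(c)
E
python3 - <<'E'
from h import *
im=optics.get_image("top"); m=optics.camera_model("top")
k=mask(im,(5,150,90),(22,255,255),(385,180,425,255)); c,r=rect(k); b=cv2.boxPoints(r)
print("meter",r, cast(m,b,(0,0,.048)), cast(m,r[0],(0,0,.048)))
for nm,lo,hi,roi in(("red",(0,110,60),(9,255,255),(160,205,190,235)),("blue",(110,60,30),(150,255,255),(210,205,240,235))):
    k=mask(im,lo,hi,roi); c,_=rect(k); e=cv2.minEnclosingCircle(c); M=cv2.boundingRect(c)
    print(nm,k.sum()//255,M,e,cast(m,(M[0]+M[2]/2-.5,M[1]+M[3]/2-.5),(0,0,.043)))
k=mask(im,(8,80,90),(25,255,255),(120,165,275,280)); c,r=rect(k); b=cv2.boxPoints(r)
print("board",b,cast(m,b,(0,0,.043)))
x=np.hstack([im[170:280,120:275],im[170:280,300:455]]); cv2.imwrite("pics/c1.png",cv2.resize(x,(775,275),interpolation=cv2.INTER_CUBIC)[:,:,::-1])
E
```

```text
meter ((401.5, 217.5), (55.0, 21.0), 90.0) [[ 0.6352 -0.2851  0.048 ]
 [ 0.6385 -0.3427  0.048 ]
 [ 0.4866 -0.341   0.048 ]
 [ 0.4835 -0.285   0.048 ]] [[ 0.5599 -0.3134  0.048 ]]
red 88 (167, 212, 15, 15) ((173.90310668945312, 219.3914794921875), 7.489096641540527) [[0.5226 0.301  0.043 ]]
blue 55 (217, 214, 14, 14) ((223.34210205078125, 220.65789794921875), 7.168923377990723) [[0.5259 0.1668 0.043 ]]
board [[135.8791 262.7149]
 [138.1498 174.1577]
 [257.4304 177.2162]
 [255.1597 265.7733]] [[0.3995 0.3892 0.043 ]
 [0.6431 0.4137 0.043 ]
 [0.6527 0.083  0.043 ]
 [0.4089 0.073  0.043 ]]
```

View pics/c1.png

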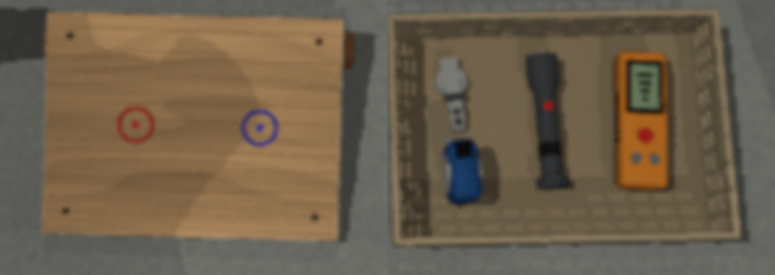

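Measured: the meter is near (0.560, -0.313) and runs along world x. The red ring is at (0.523, 0.301) and the board yaw is about +0.025. Next I turn the tool and carry it over the meter.

```bash
python3 -m pendant '[[[0,0,0],[0,0,-0.1],1],[[0,0,0],[0,0,-0.1],1],[[0,0,0],[0,0,-0.1],1],[[0,0,0],[0,0,-0.089],1],[[-13.5,-37,0],[0,0,0],1],[[-13.5,-37,0],[0,0,0],1],[[-13.5,-37,0],[0,0,0],1],[[-13.5,-37,0],[0,0,0],1],[[-13.5,-37,0],[0,0,0],1],[[-13.5,-37,0],[0,0,0],1],[[-13.5,-37,0],[0,0,0],1],[[-13.5,-37,0],[0,0,0],1]]'
python3 -m pendant '[[[-13.5,-37,0],[0,0,0],1],[[-13.5,-37,0],[0,0,0],1],[[-13.5,-37,0],[0,0,0],1],[[-13.5,-37,0],[0,0,0],1],[[-13.5,-37,0],[0,0,0],1],[[-13.5,-37,0],[0,0,0],1],[[-13.5,-37,0],[0,0,0],1],[[-13.5,-37,0],[0,0,0],1],[[-13.5,-37,0],[0,0,0],1],[[-13.5,-37,0],[0,0,0],1],[[-13.5,-37,0],[0,0,0],1],[[-13.5,-37,0],[0,0,0],1]]'
python3 -m pendant '[[[-13.5,-37,0],[0,0,0],1],[[-13.5,-37,0],[0,0,0],1],[[-13.5,-37,0],[0,0,0],1],[[-13.5,-37,0],[0,0,0],1],[[0,0,0],[0,0,0],1],[[0,0,0],[0,0,0],1],[[0,0,0],[0,0,0],1]]'
python3 - <<'E'
from h import *
o=get_obs(); m=optics.camera_model("wrist"); im=optics.get_image("wrist"); print(m,R.from_rotvec(o["tool_rot"]).as_matrix(),o["q"])
cv2.imwrite("pics/w1.png",im[:,:,::-1])
E
```

```text
t: 1.15
tool_pos: [0.3447, 0.2809, 0.2497]
tool_rot: [-0.003, 3.142, -0.0]
contact_force: [1.2, 0.1, 1.0]
opening: 0.0854
grip_force: 0.0
t: 2.15
tool_pos: [0.5073, -0.1631, 0.2496]
tool_rot: [0.001, -3.141, -0.0]
contact_force: [0.7, 0.6, 0.4]
opening: 0.0854
grip_force: 0.0
t: 2.73
tool_pos: [0.5611, -0.3088, 0.2493]
tool_rot: [0.001, -3.141, -0.002]
contact_force: [0.5, 0.2, -0.1]
opening: 0.0857
grip_force: 0.0
{'fx': 339.2878756603684, 'fy': 339.2878756603684, 'cx': 280.49130188433236, 'cy': 209.27161149886558, 'cam_to_world': array([[-0.0002, -0.9548, -0.2973,  0.4858],
       [ 1.    ,  0.0001, -0.001 , -0.3089],
       [ 0.001 , -0.2973,  0.9548,  0.3731],
       [ 0.    ,  0.    ,  0.    ,  1.    ]])} [[-1.     -0.0008 -0.001 ]
 [-0.0008  1.      0.0012]
 [ 0.001   0.0012 -1.    ]] [-0.6193  0.09    1.5749  0.0003  1.4782 -2.191 ]
```

View pics/w1.png

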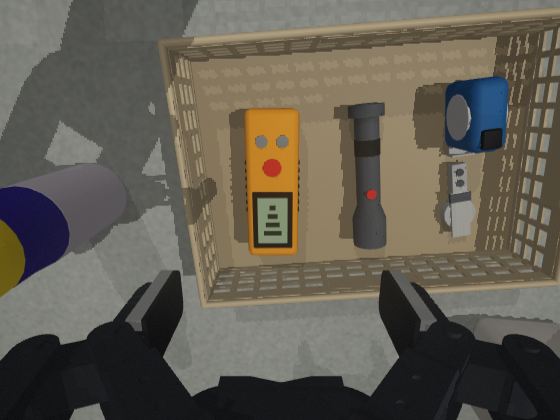

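The wrist view shows the meter clearly at about (272,180), with the torch at (368,180), 100 mm away. I'll measure the meter's top face on the plane z=0.048.

```bash
python3 - <<'E'
from h import *
o=get_obs(); m=optics.camera_model("wrist"); im=optics.get_image("wrist")
c,r=rect(cv2.morphologyEx(mask(im,(5,150,150),(25,255,255),(225,90,320,270)),cv2.MORPH_OPEN,np.ones((5,5))))
w=cast(m,c[:,0],(0,0,.048)); (x,y),s,a=cv2.minAreaRect((w[:,:2]*1000).astype(np.float32))
print("centre",x,y,"size",s,"ang",a)
d=np.array([x/1000,y/1000,.036])-o["tool_pos"]
print("shift mm tool",R.from_rotvec(o["tool_rot"]).inv().apply(d)*1000)
E
```

```text
centre 563.5195922851562 -316.6146545410156 size (145.75799560546875, 49.45899200439453) ang 0.04471344128251076
shift mm tool [ -2.4674  -8.6074 213.6893]
```

```bash
python3 -m pendant '[[[-2.5,-7.5,20],[0,0,0],1],[[0,0,25],[0,0,0],1],[[0,0,25],[0,0,0],1],[[0,0,25],[0,0,0],1],[[0,0,25],[0,0,0],1],[[0,0,25],[0,0,0],1],[[0,0,20],[0,0,0],1],[[0,0,15],[0,0,0],1],[[0,0,13],[0,0,0],1],[[0,0,10],[0,0,0],1],[[0,0,10],[0,0,0],1],[[0,0,0],[0,0,0],1]]'
python3 -m pendant '[[[0,0,0],[0,0,0],0],[[0,0,0],[0,0,0],0],[[0,0,0],[0,0,0],0],[[0,0,0],[0,0,0],0],[[0,0,0],[0,0,0],0],[[0,0,0],[0,0,0],0],[[0,0,0],[0,0,0],0],[[0,0,0],[0,0,0],0],[[0,0,0],[0,0,0],0],[[0,0,0],[0,0,0],0]]' 60
```

```text
t: 3.83
tool_pos: [0.5631, -0.3158, 0.0353]
tool_rot: [0.002, -3.14, -0.002]
contact_force: [-1.6, -0.1, -0.6]
opening: 0.0858
grip_force: 0.0
t: 4.67
tool_pos: [0.5647, -0.3171, 0.0377]
tool_rot: [-0.002, 3.14, -0.002]
contact_force: [3.1, -1.9, 2.0]
opening: 0.051
grip_force: 68.2
```

The meter is gripped (opening 51 mm). Lifting, then turning a quarter turn.

```bash
python3 -m pendant '[[[0,0,-8],[0,0,0],0],[[0,0,-15],[0,0,0],0],[[0,0,-20],[0,0,0],0],[[0,0,-20],[0,0,0],0],[[0,0,-20],[0,0,0],0],[[0,0,-20],[0,0,0],0],[[0,0,-20],[0,0,0],0],[[0,0,-20],[0,0,0],0],[[0,0,-15],[0,0,0],0],[[0,0,-10],[0,0,0],0],[[0,0,-5],[0,0,0],0],[[0,0,0],[0,0,0],0]]'
python3 -m pendant '[[[0,0,0],[0,0,0.06],0],[[0,0,0],[0,0,0.12],0],[[0,0,0],[0,0,0.12],0],[[0,0,0],[0,0,0.12],0],[[0,0,0],[0,0,0.12],0],[[0,0,0],[0,0,0.12],0],[[0,0,0],[0,0,0.12],0],[[0,0,0],[0,0,0.12],0],[[0,0,0],[0,0,0.12],0],[[0,0,0],[0,0,0.12],0],[[0,0,0],[0,0,0.12],0],[[0,0,0],[0,0,0.12],0]]'
python3 -m pendant '[[[0,0,0],[0,0,0.12],0],[[0,0,0],[0,0,0.065],0],[[10,-1,0],[0,0,0],0],[[25,-2,0],[0,0,0],0],[[35,-3,0],[0,0,0],0],[[35,-3,0],[0,0,0],0],[[35,-3,0],[0,0,0],0],[[35,-3,0],[0,0,0],0],[[35,-3,0],[0,0,0],0],[[35,-3,0],[0,0,0],0],[[35,-3,0],[0,0,0],0],[[35,-3,0],[0,0,0],0]]'
python3 -m pendant '[[[35,-3,0],[0,0,0],0],[[35,-3,0],[0,0,0],0],[[35,-3,0],[0,0,0],0],[[35,-3,0],[0,0,0],0],[[25,-2,0],[0,0,0],0],[[10,-1,0],[0,0,0],0],[[0,0,0],[0,0,0],0],[[0,0,0],[0,0,0],0],[[0,0,0],[0,0,0],0]]'
python3 - <<'E'
from h import *
o=get_obs(); m=optics.camera_model("wrist"); im=optics.get_image("wrist"); print(m["cam_to_world"],R.from_rotvec(o["tool_rot"]).as_matrix(),o["q"])
cv2.imwrite("pics/w2.png",im[:,:,::-1])
E
```

```text
t: 5.67
tool_pos: [0.5641, -0.3166, 0.2111]
tool_rot: [-0.002, 3.141, -0.001]
contact_force: [0.8, -0.6, -1.3]
opening: 0.0512
grip_force: 67.8
t: 6.67
tool_pos: [0.563, -0.3159, 0.2076]
tool_rot: [-2.003, -2.415, 0.0]
contact_force: [0.1, -0.2, -2.6]
opening: 0.0509
grip_force: 67.9
t: 7.67
tool_pos: [0.5331, 0.0006, 0.2087]
tool_rot: [-2.21, -2.23, 0.002]
contact_force: [1.1, -0.3, -2.6]
opening: 0.051
grip_force: 67.9
t: 8.42
tool_pos: [0.5182, 0.1723, 0.2095]
tool_rot: [-2.214, -2.229, 0.002]
contact_force: [-0.3, -0.1, -2.0]
opening: 0.0508
grip_force: 67.9
[[ 1.     -0.0062 -0.0004  0.5187]
 [ 0.0061  0.954   0.2998  0.2488]
 [-0.0015 -0.2998  0.954   0.3331]
 [ 0.      0.      0.      1.    ]] [[-0.0068  1.     -0.0009]
 [ 1.      0.0068 -0.0008]
 [-0.0008 -0.0009 -1.    ]] [ 0.1849 -0.1069  1.8378 -0.0006  1.4118  0.1782]
```

View pics/w2.png

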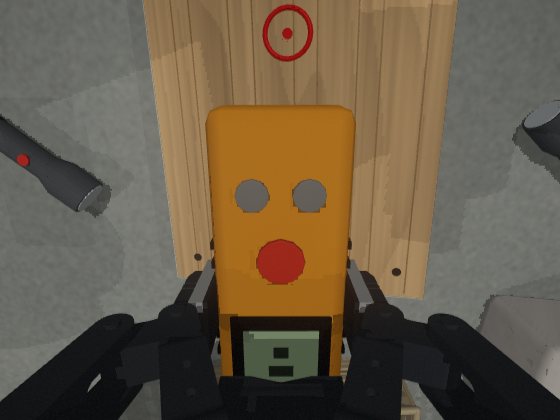

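The ring is at (288,32), beyond the held meter (end edge at row 106, sides at columns 208–354). I'll measure the ring, the board edges, and the meter's offset in the hand.

```bash
python3 - <<'E'
from h import *
o=get_obs(); m=optics.camera_model("wrist"); im=optics.get_image("wrist"); Rt=R.from_rotvec(o["tool_rot"])
k=mask(im,(0,140,60),(6,255,255),(240,0,330,80))|mask(im,(172,140,60),(180,255,255),(240,0,330,80))
c,_=rect(k); e=cv2.fitEllipse(c); n=lambda psi:(R.from_euler("z",psi)*R.from_euler("y",-.2094)).apply([0,0,1])
P0=np.array([.523,.301,.043])
print("ring",e,cast(m,e[0],P0,n(.027)),"diam",np.ptp(cast(m,c[:,0],P0,n(.027)),axis=0))
# board long edges: board mask columns per row
b=mask(im,(8,60,60),(25,255,255))
for side,xs in (("L",(140,205)),("R",(370,470))):
    pts=[]
    for r in range(5,230,5):
        cols=np.flatnonzero(b[r,xs[0]:xs[1]])
        if len(cols)>5: pts.append(((cols[0] if side=="L" else cols[-1])+xs[0],r))
    w=cast(m,pts,P0,n(.027)); f=np.polyfit(w[:,1],w[:,0],1); res=w[:,0]-np.polyval(f,w[:,1])
    g=abs(res)<.003; f=np.polyfit(w[g,1],w[g,0],1); print(side,len(pts),g.sum(),"dx/dy",f[0],"x at ring",np.polyval(f,.301))
h=Rt.apply([0,0,1]); top=o["tool_pos"]-h*.0105
k=cv2.morphologyEx(mask(im,(9,150,100),(24,255,255),(190,90,370,380)),cv2.MORPH_OPEN,np.ones((5,5)))
c,_=rect(k); w=Rt.inv().apply(cast(m,c[:,0],top,h)-o["tool_pos"])*1000
print("meter end x",w[:,0].max())
L=[];Q=[]
for x in range(10,65,5):
    s=w[abs(w[:,0]-x)<2.5,1]; L.append((x,s.min()));Q.append((x,s.max()))
L=np.array(L);Q=np.array(Q);print(L[:,1],Q[:,1],np.polyfit(*L.T,1)[0],np.polyfit(*Q.T,1)[0])
E
```

```text
ring ((286.9586181640625, 32.13413619995117), (49.50873565673828, 56.23509216308594), 9.047558784484863) [[0.5233 0.3004 0.0431]] diam [0.0384 0.0389 0.0082]
L 45 45 dx/dy -0.03011382673210453 x at ring 0.4066339257150359
R 45 45 dx/dy -0.028717164828003537 x at ring 0.639604406440972
meter end x 75.82758402122893
[-23.0963 -23.2786 -23.3385 -23.4441 -23.6956 -23.6488 -23.5867 -23.7076
 -23.7134 -23.719  -23.7244] [24.8099 24.8561 24.878  25.0827 25.0327 25.2089 25.2921 25.2183 25.1903
 25.1845 25.1788] -0.01171852187432657 0.008411678201388571
```

```bash
cat > plan.py <<'E'
from h import *
import sys
off=float(sys.argv[1])
o=get_obs(); Rt=R.from_rotvec(o["tool_rot"])
B=(R.from_euler("z",.029)*R.from_euler("y",-.2094)).as_matrix()
T=R.from_matrix(np.c_[B[:,1],B[:,0],-B[:,2]])
p=np.array([.5233,.3004,.043])+B@[0,-.0015,.0337+off]
print("turn",(Rt.inv()*T).as_rotvec(),"shift after turn mm",T.inv().apply(p-o["tool_pos"])*1000,"force board axes",B.T@o["contact_force"],"tilt err",(Rt.inv()*T).magnitude())
E
python3 plan.py .03; python3 -c "
from h import *
print(cast(optics.camera_model('top'),(100,190),(0,0,0)))"
```

```text
turn [-0.2099  0.0029 -0.0233] shift after turn mm [126.7371 -26.362  101.1446] force board axes [-0.1944 -0.1013 -2.7214] tilt err 0.21117633409491077
[[0.6026 0.532  0.    ]]
```

```bash
python3 -m pendant '[[[0,0,0],[-0.105,0.0015,-0.0117],0],[[0,0,0],[-0.105,0.0015,-0.0117],0],[[15,-3,5],[0,0,0],0],[[25,-5,15],[0,0,0],0],[[25,-5,20],[0,0,0],0],[[25,-5,20],[0,0,0],0],[[22,-5,20],[0,0,0],0],[[15,-3,15],[0,0,0],0],[[0,0,6],[0,0,0],0],[[0,0,0],[0,0,0],0],[[0,0,0],[0,0,0],0],[[0,0,0],[0,0,0],0]]'; python3 plan.py .0; sleep 0; python3 plan.py .0
```

```text
t: 9.52
tool_pos: [0.5114, 0.2991, 0.1073]
tool_rot: [2.081, 2.142, 0.229]
contact_force: [0.4, -0.3, -1.8]
opening: 0.051
grip_force: 67.8
turn [ 0.0025 -0.001  -0.0003] shift after turn mm [-0.5878 -1.6954 31.6833] force board axes [ 0.0081 -0.3385 -1.8554] tilt err 0.002743192752191961
turn [ 0.0025 -0.001  -0.0003] shift after turn mm [-0.5878 -1.6954 31.6833] force board axes [ 0.0081 -0.3385 -1.8554] tilt err 0.002743192752191961
```

```bash
python3 -m pendant '[[[-0.6,-1.7,8],[0,0,0],0],[[0,0,8],[0,0,0],0],[[0,0,5],[0,0,0],0],[[0,0,3],[0,0,0],0],[[0,0,2],[0,0,0],0],[[0,0,0],[0,0,0],0],[[0,0,0],[0,0,0],0],[[0,0,0],[0,0,0],0]]'; python3 plan.py 0
python3 -m pendant '[[[0,0,1],[0,0,0],0],[[0,0,1],[0,0,0],0],[[0,0,0],[0,0,0],0],[[0,0,0],[0,0,0],0],[[0,0,0],[0,0,0],0]]'; python3 plan.py 0
python3 - <<'E'
from h import *
im=optics.get_image("wrist"); cv2.imwrite("pics/w3.png",im[:,:,::-1])
E
```

```text
t: 10.18
tool_pos: [0.5142, 0.2997, 0.0804]
tool_rot: [2.08, 2.144, 0.227]
contact_force: [1.2, -1.0, -2.5]
opening: 0.0508
grip_force: 67.9
turn [ 0.0011 -0.0011  0.0015] shift after turn mm [-1.0865  1.1398  4.7719] force board axes [ 0.6073 -1.0414 -2.7048] tilt err 0.00216526206381808
t: 10.6
tool_pos: [0.5144, 0.2996, 0.0782]
tool_rot: [2.08, 2.144, 0.227]
contact_force: [-0.5, -0.1, -1.9]
opening: 0.051
grip_force: 67.9
turn [ 0.0006 -0.0008  0.0015] shift after turn mm [-0.9223  1.406   2.5362] force board axes [-0.865  -0.0399 -1.714 ] tilt err 0.0017764696748280957
```

View pics/w3.png

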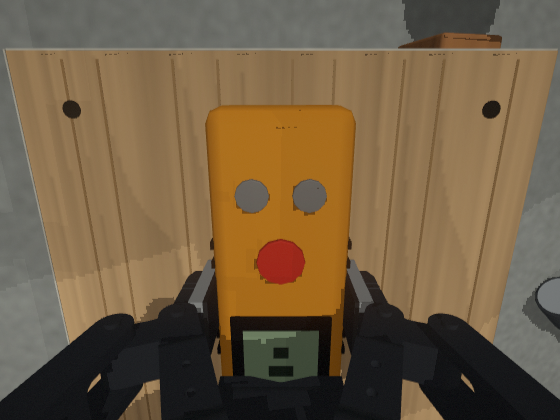

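The picture matches the one before the descent: the meter hasn't shifted in the hand, and it lies parallel to the grain. I'll trim the centring and feel for contact.

```bash
python3 -m pendant '[[[-0.9,1.3,0],[0,0,0],0],[[0,0,1],[0,0,0],0],[[0,0,0],[0,0,0],0],[[0,0,0],[0,0,0],0],[[0,0,0],[0,0,0],0]]'; python3 plan.py 0
python3 -m pendant '[[[0,0,1],[0,0,0],0],[[0,0,0],[0,0,0],0],[[0,0,0],[0,0,0],0],[[0,0,0],[0,0,0],0]]'; python3 plan.py 0
python3 -m pendant '[[[0,0,1],[0,0,0],0],[[0,0,0],[0,0,0],0],[[0,0,0],[0,0,0],0],[[0,0,0],[0,0,0],0]]'; python3 plan.py 0
```

```text
t: 11.07
tool_pos: [0.5159, 0.2987, 0.0774]
tool_rot: [2.08, 2.144, 0.226]
contact_force: [0.3, 0.2, -2.2]
opening: 0.0508
grip_force: 67.9
turn [ 0.0005 -0.0008  0.0013] shift after turn mm [0.0142 0.12   1.4724] force board axes [-0.1318  0.1419 -2.2163] tilt err 0.0016316754903714283
t: 11.4
tool_pos: [0.5162, 0.2988, 0.0768]
tool_rot: [2.08, 2.144, 0.227]
contact_force: [-0.6, -0.1, 0.9]
opening: 0.0507
grip_force: 68.1
turn [ 0.0008 -0.001   0.0014] shift after turn mm [-0.139  -0.07    0.8281] force board axes [-0.4418 -0.0799  1.0549] tilt err 0.001903449307587805
t: 11.73
tool_pos: [0.5165, 0.2988, 0.0758]
tool_rot: [2.08, 2.144, 0.227]
contact_force: [-1.4, -1.1, 2.9]
opening: 0.051
grip_force: 68.2
turn [ 0.0009 -0.001   0.0014] shift after turn mm [-0.1484 -0.0786 -0.2342] force board axes [-0.7524 -1.105   3.1116] tilt err 0.001965262646649027
```

```bash
python3 -m pendant '[[[0,0,1],[0,0,0],0],[[0,0,1],[0,0,0],0],[[0,0,0],[0,0,0],0],[[0,0,0],[0,0,0],0],[[0,0,0],[0,0,0],0],[[0,0,0],[0,0,0],0]]'; python3 plan.py 0
for i in 1 2 3 4; do python3 -m pendant '[[[0,0,0],[0,0,0],0]]' >/dev/null; python3 plan.py 0; done
```

```text
t: 12.23
tool_pos: [0.5169, 0.2988, 0.0738]
tool_rot: [2.08, 2.144, 0.227]
contact_force: [-3.6, -0.6, 4.7]
opening: 0.051
grip_force: 68.6
turn [ 0.001  -0.001   0.0014] shift after turn mm [-0.1345 -0.1033 -2.2376] force board axes [-2.5615 -0.4523  5.3037] tilt err 0.0020451895930271025
turn [ 0.001  -0.001   0.0014] shift after turn mm [-0.1254 -0.0901 -2.2693] force board axes [-2.3964  0.8419  4.6265] tilt err 0.002025125911913812
turn [ 0.001  -0.001   0.0014] shift after turn mm [-0.115  -0.1022 -2.3072] force board axes [-1.6509  0.0906  5.1001] tilt err 0.0020204704664429822
turn [ 0.0011 -0.001   0.0014] shift after turn mm [-0.107  -0.1253 -2.3172] force board axes [-3.2488  0.0699  5.17  ] tilt err 0.002021797905905225
turn [ 0.001  -0.0011  0.0014] shift after turn mm [-0.1307 -0.0896 -2.3419] force board axes [-1.6632 -0.2814  6.2021] tilt err 0.0019901475899252933
```

```bash
python3 -m pendant '[[[0,0,0.5],[0,0,0],0],[[0,0,0],[0,0,0],0],[[0,0,0],[0,0,0],0],[[0,0,0],[0,0,0],0],[[0,0,0],[0,0,0],0]]'
python3 - <<'E'
from h import *
f=[]
o=get_obs(); m=optics.camera_model("wrist"); im=optics.get_image("wrist"); Rt=R.from_rotvec(o["tool_rot"])
h=Rt.apply([0,0,1]); top=o["tool_pos"]-h*.0105
c,_=rect(cv2.morphologyEx(mask(im,(9,150,100),(24,255,255),(190,90,370,380)),cv2.MORPH_OPEN,np.ones((5,5))))
w=Rt.inv().apply(cast(m,c[:,0],top,h)-o["tool_pos"])*1000; print("end",w[:,0].max(),w[:,1].min(),w[:,1].max())
for i in range(6):
    optics.get_image("wrist"); f.append(Rt.inv().apply(get_obs()["contact_force"]))
print(np.mean(f,0),np.array(f)[:,2])
im=optics.get_image("top"); cv2.imwrite("pics/t2.png",im[:,:,::-1])
E
python3 plan.py 0
```

```text
t: 12.98
tool_pos: [0.517, 0.2988, 0.0733]
tool_rot: [2.08, 2.144, 0.227]
contact_force: [-3.6, -0.7, 6.0]
opening: 0.0505
grip_force: 68.7
end 75.80345146194949 -23.783470599827552 25.09613017256957
[-0.2181 -2.5681 -6.159 ] [-6.646  -6.6726 -5.8859 -4.9705 -5.9386 -6.8404]
turn [ 0.0009 -0.0011  0.0014] shift after turn mm [-0.1486 -0.0783 -2.7606] force board axes [-2.6352 -0.3055  6.2105] tilt err 0.0019838341660955074
```

View pics/t2.png

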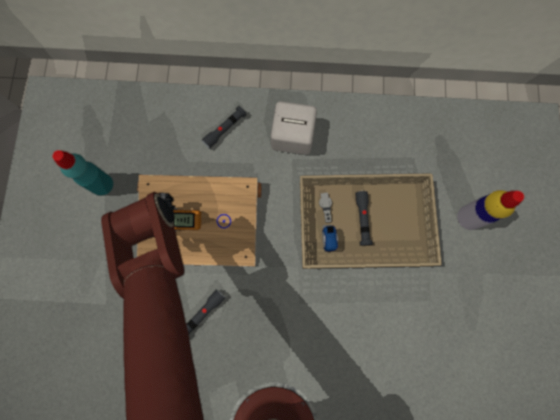

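The top view shows the meter on the red half of the board, along the grain, with its end at about (200,220). The blue ring is clear at (224,221), and the other things are still in the basket. The push is about 8.2 N and the centring is within 1–2 mm, so I'm handing in.

```bash
python3 -c "
from station import ctrl
print(ctrl.finish_job())"
```

```text
the job is handed in; nothing more can be done
None
```

I handed the job in with the meter still gripped and pressed square on the red ring at about 8 N, running along the grain and centred to an estimated 1–2 mm; the system returned no verdict.

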